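# Unstack the tube racks and set each at its station

### The job

Take the stack of tube racks apart and set each at its own station: the green rack on the balance pan, the yellow one on the black shaker platform, the blue one on the aluminium cold plate and the orange one on the teal drying mat. Put each down flat in the middle of its station, with the three longer racks lying lengthwise along theirs. Keep the racks upright all the time and do not disturb the amber vial or the timer.

Things in the scene. Friction and masses are not known exactly. Their poses are not given: they have to be found in the camera images.
- green_rack: green plastic tube rack, a solid block 62 long (its x), 58 wide (its y) and 36 high, with flat top showing 3 rows of 4 dark (only painted) holes; loose, 40 to 210 g; the shortest, at the top of the stack at the start, underside 108 mm above the bench; the stack is neat to about 3 mm and 3 degrees between neighbours. Origin: centre of its underside, z up. Lift it by its 58 mm width, from above.
- yellow_rack: yellow plastic tube rack, a solid block 92 long (its x), 58 wide (its y) and 36 high, with flat top showing 3 rows of 6 dark (only painted) holes; loose, 40 to 210 g; second from the top, under the green one, underside at 72 mm; its ends show beyond the green rack. Origin: centre of its underside, z up. Lift it by its 58 mm width, from above.
- blue_rack: blue plastic tube rack, a solid block 122 long (its x), 58 wide (its y) and 36 high, with flat top showing 3 rows of 8 dark (only painted) holes; loose, 40 to 210 g; third from the top, under the yellow one, underside at 36 mm; its ends show beyond the yellow rack. Origin: centre of its underside, z up. Lift it by its 58 mm width, from above.
- orange_rack: orange plastic tube rack, a solid block 152 long (its x), 58 wide (its y) and 36 high, with flat top showing 3 rows of 10 dark (only painted) holes; loose, 40 to 210 g; the longest, at the bottom of the stack, on the bench (underside at 0); its ends show beyond the blue rack. Origin: centre of its underside, z up. Lift it by its 58 mm width, from above.
- balance: laboratory balance, fixed: white body 175 x 120 x 30 with a display at its -x end and a round steel pan, diameter 108, whose flat top is 40 above the bench. Origin: on the bench, straight under the centre of the pan (the body reaches from x = -105 to +70); x away from the display, z up. Place of the green rack.
- shaker: platform shaker, fixed: grey body 155 x 105 x 36 with a black knob at its -x end and a flat black rubber platform, 124 long (x) by 94 wide (y), whose top is 50 above the bench; the platform does not move. Origin: on the bench, straight under the centre of the platform; x along the platform, z up. Place of the yellow rack.
- cold_plate: cold plate, fixed: pale grey-blue base 168 x 112 x 20 with a flat ribbed-looking aluminium plate, 146 long (x) by 90 wide (y), whose top is 26 above the bench. Origin: on the bench, straight under the centre of the plate; x along the plate, z up. Place of the blue rack.
- drying_mat: drying mat, fixed: stiff teal slab with darker cross ribs, 176 long (x) by 100 wide (y), flat top 6 above the bench. Origin: on the bench, under the centre of the mat; x along the mat, z up. Place of the orange rack.
- amber_vial: small amber glass vial with white cap and blank label, diameter 32, 46 high, standing loose between the places; a bystander, to be left alone. Origin: centre of its underside, z up.
- timer: white bench timer with grey display and three red buttons, 50 x 50 x 16, lying loose between the places; a bystander, to be left alone. Origin: centre of its underside, z up. (A clear petri dish, diameter 52, 14 high, lies in a third such gap; nothing else loose stands near.)
There are look-alikes about, which are no part of the job. What is shaped like the yellow_rack but white is not meant.

How it is judged (in metres and radians):
At the end, for the whole second after the job is handed in: each rack rests flat and still on top of its own station (green: balance pan, yellow: shaker platform, blue: cold plate, orange: drying mat), its centre within 14 mm of the station's centre; the yellow, blue and orange racks' long sides within 12 degrees of their station's length (either way round) (horizontal distance between green_rack and balance below 0.014 m and z of green_rack in the frame of balance between 0.037 and 0.043 m and angle between each of green_rack, yellow_rack, blue_rack, orange_rack's own z axis and vertical below 0.08 rad and linear speed of each of green_rack, yellow_rack, blue_rack, orange_rack below 0.02 m/s and angular speed of each of green_rack, yellow_rack, blue_rack, orange_rack below 0.1 rad/s and horizontal distance between yellow_rack and shaker below 0.014 m and z of yellow_rack in the frame of shaker between 0.047 and 0.053 m and angle between the x axis of yellow_rack and the x axis of shaker, either way round below 0.22 rad and horizontal distance between blue_rack and cold_plate below 0.014 m and z of blue_rack in the frame of cold_plate between 0.023 and 0.029 m and angle between the x axis of blue_rack and the x axis of cold_plate, either way round below 0.22 rad and horizontal distance between orange_rack and drying_mat below 0.014 m and z of orange_rack in the frame of drying_mat between 0.003 and 0.009 m and angle between the x axis of orange_rack and the x axis of drying_mat, either way round below 0.22 rad); the robot touches nothing.
It fails at once if a rack is tipped over (more than about 30 degrees) (angle between any of green_rack, yellow_rack, blue_rack, orange_rack's own z axis and vertical above 0.55 rad).
It fails at once if the amber vial is disturbed (moved more than 20 mm) (distance of amber_vial from where it was at the start of the episode above 0.02 m).
It fails at once if the timer is disturbed (moved more than 20 mm) (distance of timer from where it was at the start of the episode above 0.02 m).
It also fails if it takes over 136 s, if anything falls off the work surface, if the arm or the gripper's body presses on something with over 40 N, if the wrist force passes 120 N, or if a joint passes its speed limit or range.

### The arm

A 6-joint arm with a two-finger parallel gripper is mounted at the origin on the work surface. World frame = base frame: x ahead of the robot, y to its left, z up, the work surface at z = 0. Lengths are in mm, angles in rad, forces in N, time in s.
With the tool pointing down it reaches from about 300 to 775 mm from the base axis. Payload 14.6 kg.
Tool frame: the origin (TCP) lies on the centre line of the jaws, within the pads' length; the fingertips stand 19 mm ahead of it and the grasp point (between the pads) is the TCP (bot.tip_reach is the distance from the TCP to the fingertips, in mm); y points along the fingers, x is the direction in which the jaws open and shut, and the axes are right-handed (so a half turn about y gives the same grasp; the last joint's range is limited). The gripper opens to 85 mm and grips with 20 to 120 N. Pads are 22 mm wide; open, the fingers measure 114 mm over their backs; the gripper's body (76 mm by 85 mm) begins 54 mm behind the grasp point. The pads swing forward as they close: fully open they stand 13 mm farther back than shut.
Start: joints at [1.148, 0.3, 1.521, -0, 1.321, -0.067], TCP at [191.584, 515.543, 250.281] pointing down, gripper open.
Joint ranges: [-3.03, 3.03], [-0.79, 2.21], [0.23, 2.52], [-1.04, 4.18], [0, 3.07], [-2.55, 2.55]. Speed limits (rad/s): [2.22, 2.22, 2.57, 3.14, 3.14, 3.14].

### API

Orientations are given as a unit quaternion [w, x, y, z].
In Python, from rig import bot gives the robot as it stands. Calls block until the motion is done:
- bot.move_to(position, orientation): joint-space move of the TCP to a pose.
- bot.servo_line(position, attitude=None, speed=150, until_force=None): straight line of the TCP; attitude=None keeps the orientation; speed is the mean speed in mm/s. With until_force (N) it stops when the force on the tool has changed by that much, and returns True; else False.
- bot.move_joints(angles): joint-space move.
- bot.move_gripper(opening, grip_force=None): finger opening in mm; grip_force is the grip in N (None keeps the last); returns when the fingers have stopped.
- bot.dwell(seconds).
- bot.ik(position, orientation): joint angles nearest the present ones, or None.
- bot.read_state(): the state.
- bot.read_camera(name): name is "scene" or "side" or "wrist"; returns a dict with "image" (480x640x3 uint8, blue, green, red), "depth" (480x640 float32, mm along the optical axis (not along the pixel's ray), 0 where there is no reading), "fovy" (degrees; the focal length in pixels is half the picture's height over the tangent of half this angle, whatever the lens; pixels are square), "cx", "cy" (the principal point, pixels), "eye" and "attitude" of the camera in the world; the wrist camera has in their place "mount" (4x4, takes a point from camera to tool coordinates, whose origin is the TCP and whose axes are the tool frame's). Camera axes: x right, y down, z forward; pixel columns grow to the right and rows downward; lengths in mm; the calibration is good to about 2 mm. A picture is of the moment at which its call begins: read the wrist's pose just before it.
A pose or a line that the arm cannot do raises bot.MotionError and nothing moves.
- bot.finish_job(): hands the job in, once; it reports no verdict.
The state is a dict: "clock": time; "joint_positions": joint angles; "qvel": joint speeds; "effort": joint torques, N m; "ee_pos": TCP position; "tool_rot": TCP orientation; "ft_force": force on the tool from outside, world axes, zero at the start; "moment": the same for the moment, N m; "grip_width": finger opening in mm.
Only numpy, scipy, OpenCV 4.12 (cv2) and the standard library are available. Lean on these libraries where they do the work, as an engineer would, in place of code of your own. Each camera call takes 0.05 s, during which the arm holds its last target.

## Working session

There is one attempt and no reset: what is moved stays moved. The work goes in short steps, each a Python script; the robot and the scene stay as the last script left them, time stands still between calls to the robot, and variables do not carry over. Pictures are saved under pics/ and viewed, and the job is handed in when it is done.

```bash
ls; mkdir -p pics; python3 - <<'E'
from rig import bot
import cv2,numpy as np
s=bot.read_state();print(s)
for n in("scene","side","wrist"):
    c=bot.read_camera(n);cv2.imwrite(f"pics/{n}0.png",c["image"]);np.savez(f"{n}0.npz",**c)
    print(n,{k:v for k,v in c.items() if k not in("image","depth")})
E
```

```text
pics
{'clock': 0.0, 'joint_positions': array([ 1.14839539e+00,  3.00466099e-01,  1.52160176e+00,  3.83480143e-06,
        1.32070921e+00, -6.66107547e-02]), 'qvel': array([-0.00073173, -0.00027464, -0.00018624, -0.00118703,  0.00138474,
       -0.00016099]), 'effort': array([-1.04570272e-04, -5.43513358e+01, -3.61775708e+01, -1.29005225e-04,
        4.21789373e-03, -1.12879835e-05]), 'ee_pos': array([191.49875169, 515.34931997, 249.71530027]), 'tool_rot': array([-0.58037392,  0.5808029 ,  0.40327004, -0.40398934]), 'ft_force': array([-0.27884304,  0.23227787,  0.18653297]), 'moment': array([-0.00254171, -0.00558489, -0.00970813]), 'grip_width': 85.54344076134191}
scene {'fovy': 51.700228067696045, 'cx': 315.19593620705376, 'cy': 229.9355544432191, 'eye': array([1235.02815809,  540.72065565,  675.82402847]), 'attitude': array([-0.21252041,  0.39618521,  0.78767444, -0.42123787])}
side {'fovy': 57.643340713570424, 'cx': 317.96673779729366, 'cy': 234.79258921297054, 'eye': array([ 484.50217564, -738.89752611,  538.71223791]), 'attitude': array([-0.4897764 ,  0.87172379, -0.00785112,  0.01245239])}
wrist {'fovy': 60.58135512178588, 'cx': 319.00674705135935, 'cy': 236.43992747955943, 'mount': array([[ 9.99999891e-01, -4.66232289e-04, -2.30819098e-05,
        -2.23182616e-01],
       [-1.12174466e-04, -2.88007382e-01,  9.57628182e-01,
        -1.24024817e+02],
       [-4.53124939e-04, -9.57628075e-01, -2.88007403e-01,
         7.33738404e+01],
       [ 0.00000000e+00,  0.00000000e+00,  0.00000000e+00,
         1.00000000e+00]])}
```

View pics/scene0.png

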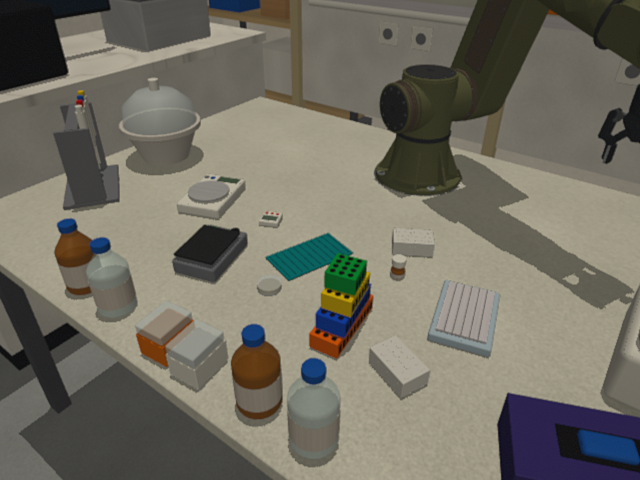

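View pics/side0.png

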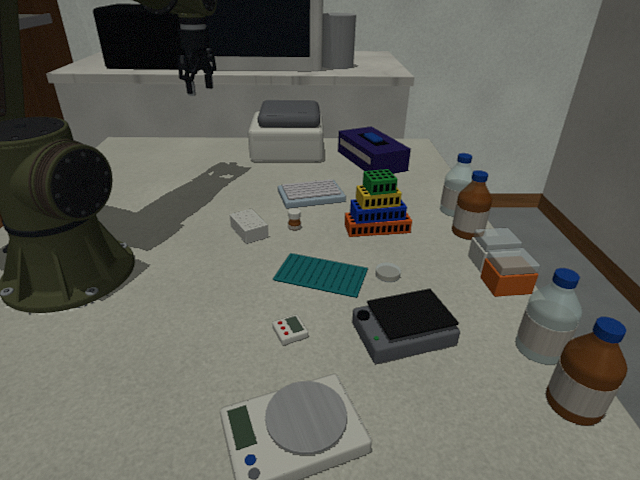

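View pics/wrist0.png

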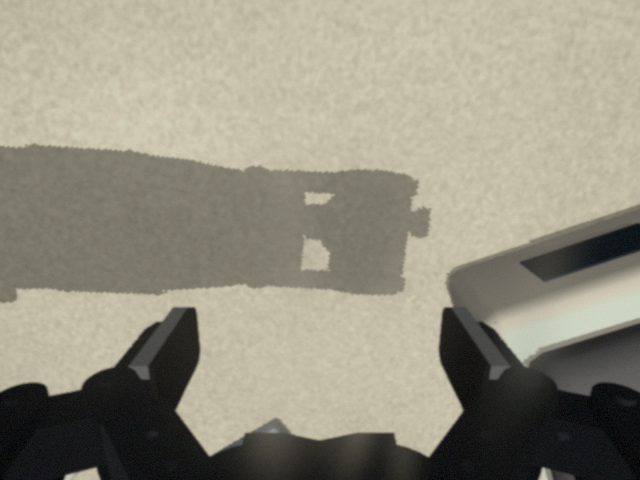

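The scene view shows the stack at about (340,305), the balance at (210,193), the shaker at (210,250), the mat at (308,256), the cold plate at (465,317), the vial at (398,267) and the timer at (270,218). Next I'll measure all of these from the depth images.

```bash
cat > h.py <<'E'
import numpy as np,cv2
from scipy.spatial.transform import Rotation as R
def rot(q): return R.from_quat(np.roll(q,-1)).as_matrix()
def cloud(c,ee=None,q=None):
    d=c["depth"];f=240/np.tan(np.radians(float(c["fovy"]))/2)
    v,u=np.mgrid[:480,:640]
    p=np.stack([(u-float(c["cx"]))/f*d,(v-float(c["cy"]))/f*d,d],-1)
    if "eye" in c: w=p@rot(c["attitude"]).T+c["eye"]
    else:
        m=c["mount"];w=(p@m[:3,:3].T+m[:3,3])@rot(q).T+ee
    w[d<=0]=np.nan
    return w
def rect(xy):
    (c,(a,b),t)=cv2.minAreaRect(xy.astype(np.float32))
    if b>a:a,b,t=b,a,t+90
    return np.round(c,1),round(a,1),round(b,1),round((t+90)%180-90,1)
E
python3 - <<'E'
from h import *
for n in("scene","side"):
    c=dict(np.load(n+"0.npz"));w=cloud(c)
    hsv=cv2.cvtColor(c["image"],cv2.COLOR_BGR2HSV);H,S,V=[hsv[...,i].astype(int) for i in range(3)]
    z=w[...,2];x=w[...,0];y=w[...,1]
    bench=(S<60)&(abs(z)<12)&(x>300)&(x<700)&(abs(y)<400)
    print(n,"bench z",np.nanmedian(z[bench]))
    def rep(name,m):
        m=m.astype(np.uint8)
        k,l,st,ce=cv2.connectedComponentsWithStats(m)
        for i in range(1,k):
            if st[i,4]>60:
                P=w[l==i];P=P[np.isfinite(P[:,0])]
                if len(P)<20: continue
                zc=np.median(P[:,2]); P=P[abs(P[:,2]-zc)<4]
                print(name,"px",ce[i].round(),"n",st[i,4],"z",round(zc,1),rect(P[:,:2]))
    rep("green",(H>50)&(H<75)&(S>120)&(z>136)&(z<152))
    rep("yellow",(H>18)&(H<35)&(S>120)&(z>102)&(z<114))
    rep("blue",(H>105)&(H<125)&(S>120)&(z>66)&(z<78))
    rep("orange",(H<16)&(S>150)&(z>31)&(z<41)&(x<900))
    rep("teal",(H>78)&(H<100)&(S>100)&(z>0)&(z<14)&(x<900))
    for nm,lo,hi in(("h50",46,54),("h40",36,43.5),("h26",22.5,30),("h16",12,19.5),("h46",42,49),("h30",27,34)):
        rep(nm,(z>lo)&(z<hi)&(S<255)&(x>200)&(x<800)&(abs(y)<450)&~((H<16)&(S>150)))
E
```

```text
scene bench z 0.19002359845285355
green px [346. 268.] n 720 z 144.0 (array([653. , 176.4]), 61.6, 57.5, 12.6)
yellow px [344. 293.] n 354 z 107.5 (array([652.9, 178. ]), 91.5, 57.9, 10.5)
blue px [332. 317.] n 262 z 71.7 (array([705.8, 185.6]), 57.2, 19.1, -79.9)
orange px [326. 337.] n 253 z 35.7 (array([723.1, 184.3]), 57.3, 19.2, -82.3)
teal px [307. 256.] n 1912 z 6.1 (array([516.7,  -8.2]), 173.4, 100.3, -19.7)
h50 px [207. 243.] n 1466 z 49.9 (array([ 659.6, -179.6]), 129.1, 96.3, 15.2)
h50 px [342. 321.] n 168 z 50.0 (array([662.3, 201.2]), 131.3, 51.3, -16.5)
h40 px [208. 190.] n 674 z 39.8 (array([ 482.9, -367.3]), 108.4, 105.9, 63.0)
h40 px [413. 235.] n 309 z 36.9 (array([348.5, 163.5]), 90.1, 58.6, -57.6)
h40 px [339. 325.] n 143 z 39.6 (array([665.5, 199.6]), 134.2, 51.4, -17.0)
h40 px [399. 358.] n 900 z 36.9 (array([691.1, 313.2]), 91.8, 57.7, 67.2)
h26 px [213. 199.] n 463 z 28.3 (array([ 466.8, -372.1]), 179.7, 119.7, 19.8)
h26 px [211. 262.] n 222 z 26.5 (array([ 664. , -141.4]), 181.7, 87.2, -18.6)
h26 px [413. 246.] n 114 z 25.9 (array([371.8, 175.7]), 92.7, 17.8
[... 2783 characters left out ...]
.5, -25.7)
h16 px [387. 269.] n 291 z 13.8 (array([653.4, -12.7]), 51.7, 49.2, 70.0)
h16 px [289. 327.] n 559 z 15.8 (array([ 456.7, -179.2]), 51.5, 48.9, -65.5)
h16 px [403. 347.] n 353 z 15.9 (array([ 641.1, -227.2]), 179.4, 81.2, -16.4)
h16 px [326. 463.] n 290 z 15.8 (array([ 511.3, -424.3]), 121.2, 2.7, 20.0)
h46 px [294. 211.] n 72 z 45.4 (array([456.8, 180.9]), 28.3, 27.8, -64.4)
h46 px [407. 327.] n 246 z 47.3 (array([ 648.4, -215.9]), 154.0, 74.7, -21.4)
h30 px [249. 227.] n 101 z 30.4 (array([338.7, 139.1]), 106.9, 48.1, -27.3)
h30 px [402. 338.] n 504 z 31.0 (array([ 640.4, -224. ]), 181.1, 85.2, -17.1)
h30 px [279. 436.] n 5576 z 29.5 (array([ 467.8, -377.1]), 172.4, 118.6, 19.6)
```

The two cameras agree to about 5 mm: their y values differ by a constant few mm. Next I'll move over the stack and refine with the wrist camera.

```bash
cat >> h.py <<'E'
from rig import bot
def ori(deg,flip=False):
    """rack long axis at deg; jaws open across it"""
    a=np.radians(deg+90+(180 if flip else 0))
    x=np.array([np.cos(a),np.sin(a),0]);y=np.array([0,0,-1.]);z=np.cross(x,y)
    return np.roll(R.from_matrix(np.stack([x,y,z],1)).as_quat(),1)
def best(p,deg):
    o=[]
    q0=bot.read_state()["joint_positions"]
    for f in(0,1):
        q=bot.ik(p,ori(deg,f))
        if q is not None:o.append((np.abs(np.array(q)-q0)[[0,5]].max()+(abs(q[5])>2.3)*5,f,np.round(q,2)))
    return sorted(o,key=lambda t:t[0])
def shot(n):
    s=bot.read_state();c=bot.read_camera("wrist")
    cv2.imwrite(f"pics/{n}.png",c["image"])
    w=cloud(c,s["ee_pos"],s["tool_rot"])
    hsv=cv2.cvtColor(c["image"],cv2.COLOR_BGR2HSV);return w,hsv.astype(int),s
def top(w,m):
    m=m.astype(np.uint8);k,l,st,ce=cv2.connectedComponentsWithStats(m)
    i=1+np.argmax(st[1:,4]);P=w[l==i];z=np.median(P[:,2]);P=P[abs(P[:,2]-z)<3]
    return round(z,1),rect(P[:,:2]),st[i].tolist()
E
python3 - <<'E'
from h import *
st={"stack":(652.6,173.6,250,11),"bal":(483.8,-369,200,19.6),"shk":(660.8,-180.9,200,15.6),"cold":(498.3,352.5,200,14),"mat":(516.4,-11.4,200,-19.4)}
for k,v in st.items():print(k,best(v[:3],v[3]))
x,y,z,a=st["stack"]
b=best((x,y,330),a);print(b)
bot.move_to([x-20,y,330],ori(a,b[0][1]))
w,h,s=shot("w1");print(s["clock"],s["ee_pos"])
H,S=h[...,0],h[...,1];z=w[...,2]
print(top(w,(H>50)&(H<75)&(S>120)&(z>136)&(z<152)))
print(top(w,(H>18)&(H<35)&(S>120)&(z>102)&(z<114)))
print(top(w,(H>105)&(H<125)&(S>120)&(z>66)&(z<78)))
print(top(w,(H<16)&(S>150)&(z>31)&(z<41)))
E
```

```text
stack [(np.float64(1.4903868575816415), 0, array([ 0.21,  0.59,  1.11, -0.  ,  1.44, -1.56])), (np.float64(1.6512057960081516), 1, array([ 0.21,  0.59,  1.11, -0.  ,  1.44,  1.58]))]
bal [(np.float64(1.8601889768483926), 1, array([-0.71,  0.47,  1.4 , -0.  ,  1.27,  0.52]))]
shk [(np.float64(1.4690729542256429), 1, array([-0.32,  0.65,  1.14, -0.  ,  1.36,  0.98])), (np.float64(2.0970981897321317), 0, array([-0.32,  0.65,  1.14, -0.  ,  1.36, -2.16]))]
cold [(np.float64(1.192833952527571), 0, array([ 0.56,  0.48,  1.4 , -0.  ,  1.27, -1.26])), (np.float64(1.948758701062222), 1, array([ 0.56,  0.48,  1.4 , -0.  ,  1.27,  1.88]))]
mat [(np.float64(1.258563365969815), 0, array([-0.09,  0.27,  1.68,  0.  ,  1.19, -1.33])), (np.float64(1.8830292876199788), 1, array([-0.09,  0.27,  1.68, -0.  ,  1.19,  1.82]))]
[(np.float64(1.4903868575816415), 0, array([ 0.21,  0.56,  0.97, -0.  ,  1.61, -1.56])), (np.float64(1.6512057960081516), 1, array([ 0.21,  0.56,  0.97, -0.  ,  1.61,  1.58]))]
2.175 [632.26290838 174.43582125 329.93465788]
(np.float64(144.3), (array([649.8, 180.1]), 60.6, 43.0, 12.7), [293, 195, 57, 76, 2187])
(np.float64(108.4), (array([615.1, 169.5]), 56.6, 18.0, -81.0), [284, 171, 67, 23, 1036])
(np.float64(72.3), (array([599.2, 170.3]), 45.1, 12.0, -79.2), [297, 151, 50, 15, 491])
(np.float64(36.3), (array([587. , 166.7]), 55.7, 12.8, -82.4), [292, 134, 57, 17, 569])
```

View pics/w1.png

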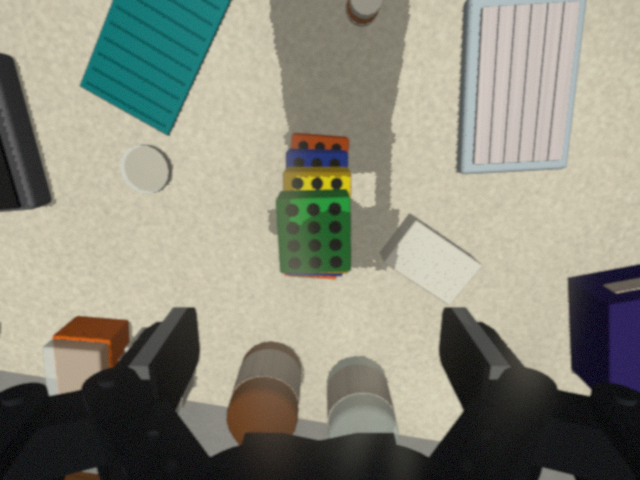

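The wrist view shows the green top at px 277–352 × 190–275, with the steps of the yellow, blue and orange racks visible above it. The mask missed part of the green top, so I'll gate on height only, then grasp.

```bash
python3 - <<'E'
from h import *
w,h,s=shot("w2")
z=w[...,2];r=np.hypot(w[...,0]-650,w[...,1]-174)<90
for zz in(144,108,72,36):
    P=w[(abs(z-zz)<3)&r];print(zz,rect(P[:,:2]), np.median(P[:,2]))
    if zz<144:
        Q=P[P[:,0]<650-zz*0]; 
b=top(w,(abs(z-144)<3)&r);print(b)
# stations in view
print("mat",top(w,(h[...,0]>78)&(h[...,0]<100)&(h[...,1]>100)&(abs(z-6)<4)))
E
```

```text
144 (array([651.7, 174.3]), 62.0, 58.1, 13.0) 144.41296889640338
108 (array([651.9, 176.4]), 92.3, 58.0, 10.8) 108.35923388456715
72 (array([654. , 175.6]), 122.2, 57.5, 9.8) 72.38587812169348
36 (array([656.5, 175. ]), 151.9, 57.9, 6.7) 36.36463996068909
(np.float64(144.4), (array([651.7, 174.3]), 62.0, 58.1, 13.0), [276, 196, 76, 77, 5506])
mat (np.float64(6.4), (array([527.4, -15.1]), 146.6, 99.3, -19.0), [81, 0, 149, 134, 12434])
```

All four sizes match to within 0.5 mm. Wrist and fixed-camera averages agree within about 1 mm at the stack, so I'll start with the green rack.

```bash
cat >> h.py <<'E'
ST={"bal":(483.8,-369,40,19.6),"shk":(660.8,-180.9,50,15.6),"cold":(498.5,352.5,26,14.2),"mat":(516.4,-11.4,6,-19.4)}
G=29
def F(): return np.round(bot.read_state()["ft_force"],1)
def pick(x,y,deg,under,fl=None):
    if fl is None: fl=best((x,y,under+G+40),deg)[0][1]
    o=ori(deg,fl)
    bot.move_gripper(85)
    bot.move_to([x,y,under+G+60],o)
    print("stopped",bot.servo_line([x,y,under+G],speed=100,until_force=15))
    print("z",bot.read_state()["ee_pos"].round(1),F())
    bot.move_gripper(40,grip_force=45)
    print("width",bot.read_state()["grip_width"])
    bot.servo_line([x,y,under+G+5],speed=30)
    bot.servo_line([x,y,max(under+G+60,200)],speed=150)
    s=bot.read_state();print("lifted",s["grip_width"],F(),s["clock"])
def place(x,y,deg,zt,fl=None):
    if fl is None: fl=best((x,y,zt+G+40),deg)[0][1]
    o=ori(deg,fl)
    bot.move_to([x,y,200],o)
    bot.servo_line([x,y,zt+G+8],speed=150)
    print("touch",bot.servo_line([x,y,zt+G-3],speed=20,until_force=6))
    print("z",bot.read_state()["ee_pos"].round(1),F())
    bot.move_gripper(80);bot.dwell(.1)
    bot.servo_line([x,y,zt+G+60],speed=150)
    s=bot.read_state();print("placed",s["clock"],F())
E
python3 - <<'E'
from h import *
print(bot.tip_reach)
pick(651.7,174.3,13.0,108,0)
w,h,s=shot("w3")
c=bot.read_camera("side");cv2.imwrite("pics/s3.png",c["image"])
E
```

```text
19.0
stopped False
z [652.  174.4 137.9] [ 0.4 -0.6 -0.6]
width 57.20955324285777
lifted 56.790837888758624 [-0.7 -0.2 -0.8] 5.0667
```

View pics/s3.png

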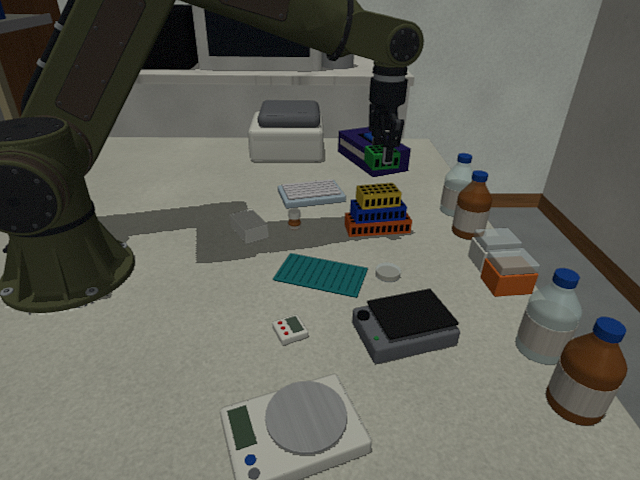

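The side view shows the green rack held level at about (382,158), with the other three still in place. The force reading shows the rack is light. Now to place it on the balance.

```bash
python3 - <<'E'
from h import *
place(*[ST["bal"][i] for i in(0,1,3,2)],1)
x,y,zt,a=ST["bal"]
o=bot.read_state()["tool_rot"]
bot.servo_line([x,y,230],speed=250)
w,h,s=shot("w4");z=w[...,2]
r=np.hypot(w[...,0]-x,w[...,1]-y)<75
print("green",rect(w[(abs(z-76)<3)&r][:,:2]),np.median(z[(abs(z-76)<3)&r]))
print("pan",rect(w[(abs(z-40)<3)&r][:,:2]))
P=w[(abs(z-30)<3)&(np.hypot(w[...,0]-x,w[...,1]-y)<150)];print("body",rect(P[:,:2]))
c=bot.read_camera("side");cv2.imwrite("pics/s4.png",c["image"])
W=cloud(c);z=W[...,2];r=np.hypot(W[...,0]-x,W[...,1]-y)<58
print("side green",rect(W[(abs(z-76)<3)&r][:,:2]),np.median(z[(abs(z-76)<3)&r]))
E
```

```text
touch True
z [ 484.  -369.1   69.9] [-0.8  1.1  6.8]
placed 9.6167 [-0.3  1.2 -0.5]
green (array([ 484.1, -369.6]), 61.6, 58.2, 19.5) 76.52840671576035
pan (array([ 483.2, -370.5]), 107.1, 106.9, -26.8)
body (array([ 467.3, -376.2]), 172.8, 118.3, 19.8)
side green (array([ 485. , -370.3]), 62.1, 59.6, 19.0) 75.55001242831784
```

View pics/w4.png

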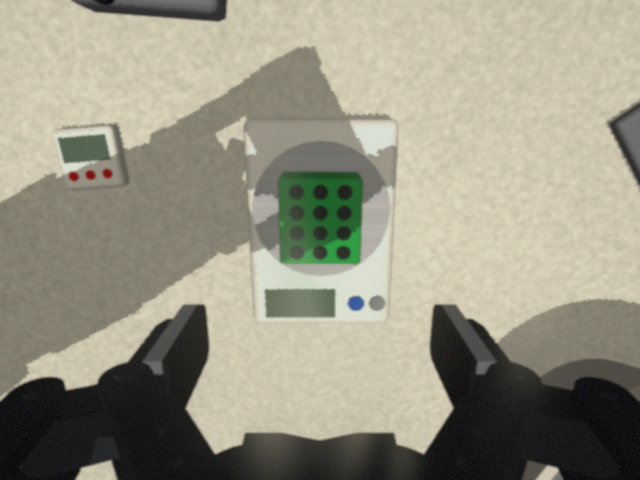

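The green rack sits centred on the pan, at (320,218) in the picture and about 1.3 mm off. Next comes the yellow rack, after another look at the stack on the way.

```bash
cat >> h.py <<'E'
def look(x,y,a,zz,fl,dz=190,rad=95,n="l"):
    # axial standoff so target is in view
    bot.move_to([x-20,y,zz+dz],ori(a,fl)); bot.dwell(.15)
    w,h,s=shot(n);z=w[...,2]
    m=(abs(z-zz)<3)&(np.hypot(w[...,0]-x,w[...,1]-y)<rad)
    r=rect(w[m][:,:2]);print("look",zz,r,np.median(z[m]),s["clock"]);return r
def check(x,y,zz,n,rad):
    w,h,s=shot(n);z=w[...,2]
    m=(abs(z-zz)<3)&(np.hypot(w[...,0]-x,w[...,1]-y)<rad)
    print("wrist",rect(w[m][:,:2]),np.median(z[m]),len(z[m]))
    return w
E
python3 - <<'E'
from h import *
r=look(652,176,10.8,108,0,n="w5")
ok=abs(r[1]-92)<3 and abs(r[2]-58)<3
if ok:
    pick(r[0][0],r[0][1],r[3],72,0)
    x,y,zt,a=ST["shk"]
    place(x,y,a,zt,0 if 0 else best((x,y,150),a)[0][1])
    bot.servo_line([x-20,y,260],speed=250);bot.dwell(.1)
    check(x,y,86,"w6",70);w=check(x,y,50,"w6",90)
E
```

```text
look 108 (array([651.8, 176.2]), 91.9, 58.1, 10.7) 108.45427382535188 12.4667
stopped False
z [652.1 176.3 101.8] [ 0.   0.4 -0.7]
width 56.992317301809926
lifted 57.08165621981243 [-0.5 -0.5 -1.6] 15.5667
touch True
z [ 661.  -181.    79.9] [-0.9  0.7  4.7]
placed 19.25 [ 0.1 -0.  -0.6]
wrist (array([ 660.8, -180.9]), 92.4, 58.1, 15.7) 86.41485339272334 8878
wrist (array([ 661.2, -180.8]), 124.0, 94.3, 15.7) 50.3608657209799 6634
```

```bash
ls pics
```

```text
s3.png
s4.png
scene0.png
side0.png
w1.png
w2.png
w3.png
w4.png
w5.png
w6.png
wrist0.png
```

The yellow rack is within 0.5 mm and 0.1° of the shaker platform. Next is the blue rack.

```bash
python3 - <<'E'
from h import *
r=look(654,175.6,9.8,72,0,dz=220,n="w7")
if abs(r[1]-122)<3 and abs(r[2]-58)<3:
    pick(r[0][0],r[0][1],r[3],36,0)
    x,y,zt,a=ST["cold"]
    place(x,y,a,zt,0)
    bot.servo_line([x-20,y,280],speed=250);bot.dwell(.1)
    check(x,y,62,"w8",75);check(x,y,26,"w8",90)
E
```

```text
look 72 (array([654.3, 175. ]), 121.9, 58.0, 9.4) 72.43502932906512 21.5833
stopped False
z [654.7 175.1  65.7] [ 0.3 -0.3 -0.1]
width 56.99894876667464
lifted 57.07316235180281 [ 0.   0.  -1.4] 25.025
touch True
z [498.6 352.6  55.9] [-2.  -1.5  6.4]
placed 28.4667 [-0.2  0.1 -0.1]
wrist (array([497.8, 352.7]), 121.1, 58.1, 14.2) 62.39376497707957 9212
wrist (array([498. , 350.4]), 146.0, 96.0, 14.0) 26.357156382790876 5242
```

View pics/w8.png

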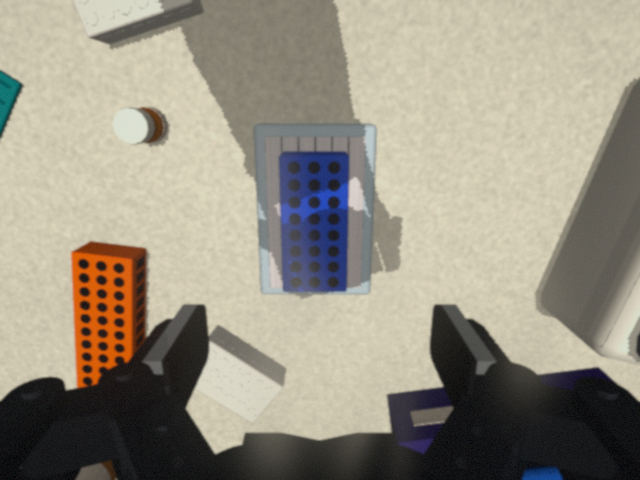

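The blue rack is at (314,222) in the picture, centred on the plate to about 2 mm by depth, and the vial at (130,125) is untouched. The orange rack is last.

```bash
python3 - <<'E'
from h import *
r=look(656.5,175,6.7,36,0,dz=240,n="w9")
if abs(r[1]-152)<3 and abs(r[2]-58)<3:
    pick(r[0][0],r[0][1],r[3],0,0)
    x,y,zt,a=ST["mat"]
    place(x,y,a,zt,0)
    bot.servo_line([x-20,y,290],speed=250);bot.dwell(.1)
    check(x,y,42,"w10",95);check(x,y,6,"w10",110)
    bot.move_joints([1.148,0.3,1.521,0,1.321,-0.067])
for n in("scene","side"):
    c=bot.read_camera(n);cv2.imwrite(f"pics/{n}_end.png",c["image"]);W=cloud(c);z=W[...,2]
    for k,hh,rad in(("bal",76,60),("shk",86,70),("cold",62,80),("mat",42,95)):
        x,y=ST[k][:2];m=(abs(z-hh)<4)&(np.hypot(W[...,0]-x,W[...,1]-y)<rad)
        print(n,k,rect(W[m][:,:2]),np.median(z[m]).round(1))
    for k,x,y,hh,rad in(("vial",456,182,46,25),("timer",456.5,-177.5,16,40)):
        m=(abs(z-hh)<4)&(np.hypot(W[...,0]-x,W[...,1]-y)<rad);print(n,k,rect(W[m][:,:2]))
print(bot.read_state()["clock"])
E
```

```text
look 36 (array([653.3, 204.9]), 151.6, 118.4, 6.7) 36.42411899168715 30.575
scene bal (array([ 482.9, -365.7]), 67.0, 61.2, 22.7) 75.6
scene shk (array([ 659.8, -178.9]), 96.0, 59.0, 15.5) 86.0
scene cold (array([497.6, 353.6]), 126.4, 57.7, 14.2) 62.2
scene mat (array([0., 0.]), 0.0, 0.0, 0.0) nan
scene vial (array([455.7, 184.6]), 29.2, 27.3, 6.1)
scene timer (array([ 456. , -175.5]), 52.0, 50.2, 27.1)
side bal (array([ 484.9, -369.4]), 62.4, 60.2, 19.1) 75.5
side shk (array([ 662.1, -182. ]), 93.5, 59.9, 16.2) 85.6
side cold (array([499.5, 349.5]), 122.1, 59.3, 14.6) 61.8
side mat (array([0., 0.]), 0.0, 0.0, 0.0) nan
side vial (array([456.8, 180.6]), 31.9, 26.3, -88.9)
side timer (array([ 457.2, -179.9]), 50.1, 50.0, 22.6)
30.725
  return _methods._mean(a, axis=axis, dtype=dtype,
  ret = ret.dtype.type(ret / rcount)
```

View pics/scene_end.png

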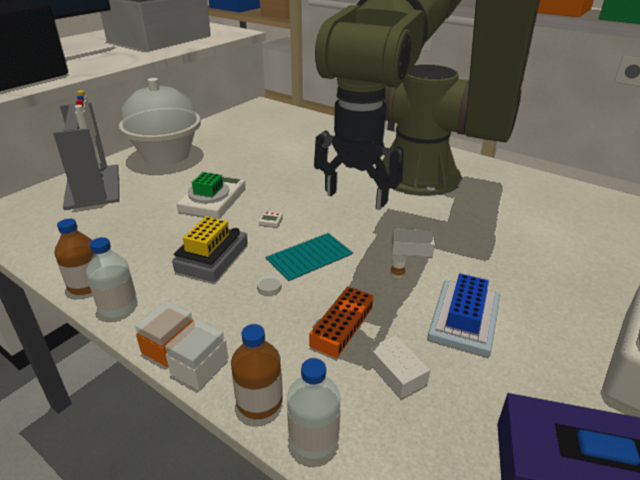

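The size check correctly blocked this grasp, because the measuring window also caught a corner of the white look-alike. The orange rack hasn't moved, at (342,322) in the scene view. I'll gate by colour and retry.

```bash
python3 - <<'E'
from h import *
w,h,s=shot("w11")
z=w[...,2];m=(abs(z-36)<3)&(h[...,1]>60)&(np.hypot(w[...,0]-656,w[...,1]-175)<95)
m2=(abs(z-36)<3)&(abs((w[...,1]-175)-np.tan(.117)*(w[...,0]-656))<38)&(abs(w[...,0]-656)<95)
print(rect(w[m][:,:2]))
r=rect(w[m2][:,:2]);print(r)
if abs(r[1]-152)<3 and abs(r[2]-58)<3:
    pick(r[0][0],r[0][1],r[3],0,0)
    x,y,zt,a=ST["mat"]
    place(x,y,a,zt,0)
    bot.servo_line([x-20,y,290],speed=250);bot.dwell(.1)
    check(x,y,42,"w12",95);check(x,y,6,"w12",105)
    bot.move_joints([1.148,0.3,1.521,0,1.321,-0.067])
    for n in("scene","side"):
      c=bot.read_camera(n);cv2.imwrite(f"pics/{n}_end2.png",c["image"]);W=cloud(c);z=W[...,2]
      for k,hh,rad in(("bal",76,60),("shk",86,70),("cold",62,80),("mat",42,95)):
        x,y=ST[k][:2];m=(abs(z-hh)<3)&(np.hypot(W[...,0]-x,W[...,1]-y)<rad)
        print(n,k,rect(W[m][:,:2]),np.median(z[m]).round(1))
      for k,x,y,hh,rad in(("vial",456,182,46,25),("timer",456.5,-177.5,16,40)):
        m=(abs(z-hh)<4)&(np.hypot(W[...,0]-x,W[...,1]-y)<rad);print(n,k,rect(W[m][:,:2]))
print(bot.read_state()["clock"])
E
```

```text
(array([656.6, 174.9]), 152.2, 58.1, 6.7)
(array([656.6, 174.9]), 152.2, 58.1, 6.7)
stopped False
z [656.9 175.   29.5] [1.1 0.1 0. ]
width 57.099387852973365
lifted 57.30261161256603 [-0.5 -0.2 -1.8] 34.475
touch True
z [516.5 -11.4  35.9] [-2.4  0.1  7.7]
placed 38.0333 [-0.6 -0.3 -0. ]
wrist (array([516.4, -11.1]), 151.1, 58.0, -19.4) 42.39756429748492 9882
wrist (array([513. , -15.8]), 195.8, 175.7, 70.6) 6.362708895711023 7075
scene bal (array([ 484. , -366.8]), 66.7, 60.5, 20.8) 75.7
scene shk (array([ 659.2, -178.9]), 96.2, 58.9, 15.6) 86.0
scene cold (array([498.1, 353.7]), 127.0, 57.6, 14.2) 62.3
scene mat (array([516.1,  -9.2]), 152.3, 60.9, -19.4) 42.1
scene vial (array([455.6, 184.4]), 30.0, 29.1, 4.9)
scene timer (array([ 456.2, -175.2]), 50.2, 49.5, 24.9)
side bal (array([ 484.9, -369.9]), 62.4, 59.5, 18.6) 75.5
side shk (array([ 661.4, -181.9]), 92.8, 60.0, 15.9) 85.6
side cold (array([498.4, 350. ]), 122.1, 64.8, 12.4) 62.1
side mat (array([517. , -12.9]), 152.3, 60.3, -19.7) 41.8
side vial (array([456.8, 180. ]), 29.0, 27.1, -80.6)
side timer (array([ 457.5, -180.7]), 51.5, 49.6, -65.8)
41.45
```

View pics/w12.png

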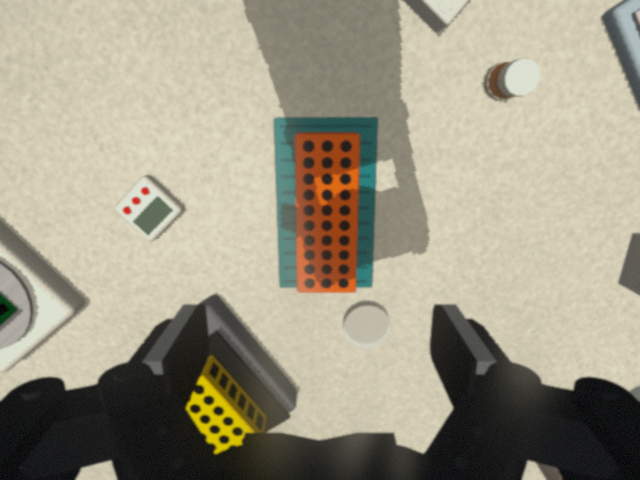

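```bash
ls pics | grep end2
```

```text
scene_end2.png
side_end2.png
```

The orange rack is at (327,212) on the mat. Its apparent shift of about 9 px down matches the parallax of its 36 mm height, and depth puts it within 1 mm of the mat's centre. All checks agree, so I'm handing in.

```bash
python3 -c "
from rig import bot
bot.finish_job();print(bot.read_state()['clock'])"
```

```text
the job is handed in; nothing more can be done
the job is handed in; nothing more can be done
```

I took the stack apart from the top and set all four racks on their own stations, then parked the arm clear and handed the job in at about 41 s. No verdict was reported.

| Rack | Station | Offset from station centre (best estimate) | Lengthwise angle error |
|---|---|---|---|
| Green | balance pan | about 1 mm | not judged |
| Yellow | shaker platform | under 1 mm | about 0.1° |
| Blue | cold plate | 1–2 mm | about 0.2° |
| Orange | drying mat | under 1 mm | about 0.1° |

- **Flatness:** the top heights measured 76, 86, 62 and 42 mm to within 0.6 mm, so every rack lies flat on its station.
- **Bystanders:** the vial and timer read within about 2 mm of where they started, which is camera noise.

**Checks that failed or disagreed:**
- **Orange rack:** my first measurement caught the white look-alike. The size check stopped that grasp before anything moved, and I measured again before picking.
- **Cameras:** the two fixed cameras differ by up to 5 mm in y because of calibration. I used their average, which matched the wrist camera within about 2 mm.
- **Mat outline:** the last wrist measurement of the mat was spoiled by stray points, so the orange offset uses the mat position measured at the start.

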